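# Set up the cooled sample cup and hold the pipette ready over it

### The job

Nest the three open steel beakers where the large one stands: first set the middle-sized one in the largest, let go of it, then set the small one in the middle-sized one and let go. Then draw the hand pipette out of its leaning holder, turn it upright with its tip down, and finish still holding it in the gripper, still and upright, with the tip over the mouth of the small beaker and about three centimetres above its rim, touching nothing else. Leave the small vial, the jar, the reagent bottle, the pen and the two timers where they are.

Things in the scene. Friction and masses are not known exactly. Their poses are not given: they have to be found in the camera images.
- large: largest (lowest, widest) open straight-sided steel beaker, loose, 110 mm outside diameter, 60 mm high, wall 3 mm, floor 4 mm thick, 0.3 kg; too wide to grip across. Origin at the centre of its underside, z up along its axis. Stays where it stands.
- middle: middle-sized open straight-sided steel beaker, loose, 62 mm outside diameter, 85 mm high, wall 3 mm, floor 4 mm thick, about 0.12 kg. Origin at the centre of its underside, z up along its axis. Nested, its rim stands 29 mm above the rim of the large one, room to grip it across near the rim.
- small: small, tallest and narrowest open straight-sided steel beaker, loose, 40 mm outside diameter, 110 mm high, wall 3 mm, floor 4 mm thick, about 0.07 kg. Origin at the centre of its underside, z up along its axis; the rim is at z = 110 mm. Nested in the middle one, its rim stands 29 mm above the middle one's rim.
- pipette: white hand pipette, loose, 190 mm long, about 0.11 kg. Origin at the very tip; z runs along its axis from the tip up to the plunger. Thin clear tip z 0 to 50 mm, round shaft 16 mm thick z 48 to 90, square grip body 28 x 28 mm (flat sides across x and y) z 90 to 175, plunger button 16 mm thick to z 190, small finger rest on the +x side at z 165, 28 mm out from the axis.
- pipette_grip (a point): point on the pipette's axis, 145 mm above its tip, in the square part, a good place to grip, across the pipette's y; near the centre of mass (about 125 mm up). At the start the pipette leans 40 degrees (0.70 rad) from vertical, plunger end towards the robot, finger rest up, with a little play; it comes out along its own z: after 90 mm the tip is clear of the holder.
- holder: black fixed pipette holder: foot 130 x 100 x 10 mm and a leaning square sleeve (32 mm outside, 20 mm bore, 55 mm long, open at both ends) between two grey cheeks. Origin at table height below the centre of the sleeve mouth, which is 88 mm up; the sleeve leans 40 degrees, mouth towards its own -x (robot) side. The pipette's shaft is in the bore, its square body rests on the mouth.
- vial: bystander: the small capped vial between the beakers, loose, 22 mm across, 42 mm tall; origin at the centre of its underside, z up. Leave it alone.
- jar: bystander: the round capped jar, loose, 38 mm across, 55 mm tall; origin at the centre of its underside, z up. Leave it alone.
- pen: bystander: the black marker pen lying flat, loose, 13 mm thick, 135 mm long along its x; origin at its underside, mid-length. Leave it alone.
- timer: bystander: the black bench timer on the right, loose, 22 x 58 x 52 mm tall, upright; origin at the centre of its underside, z up. Leave it alone.
- timer2: bystander: the black bench timer on the left, loose, 22 x 58 x 52 mm tall, upright; origin at the centre of its underside, z up. Leave it alone.
- reagent: bystander: the small reagent bottle, loose, 32 mm across, 60 mm tall; origin at the centre of its underside, z up. Leave it alone.
Things that resemble listed ones, but are neither listed nor needed, are in the scene too. Leave any yellow look-alike of the middle alone.

How it is judged (in metres and radians):
On the way, in this order (a step that is already met when the one before it is completed fails the run):
1. the middle beaker stands in the large one, released (horizontal distance between middle and large below 0.026 m and z of middle in the frame of large below 0.012 m and angle between middle's own z axis and vertical below 0.12 rad and angle between large's own z axis and vertical below 0.1 rad and height (world z) of large below 0.008 m and contact force between the fingers and small below 0.1 N and contact force between the fingers and middle below 0.1 N and contact force between the fingers and large below 0.1 N and linear speed of middle below 0.05 m/s), for 0.2 s.
2. the small beaker stands in the middle one, released, all three nested (horizontal distance between middle and large below 0.026 m and z of middle in the frame of large below 0.012 m and angle between middle's own z axis and vertical below 0.12 rad and angle between large's own z axis and vertical below 0.1 rad and height (world z) of large below 0.008 m and horizontal distance between small and middle below 0.013 m and z of small in the frame of middle below 0.012 m and angle between small's own z axis and vertical below 0.15 rad and contact force between the fingers and small below 0.1 N and contact force between the fingers and middle below 0.1 N and contact force between the fingers and large below 0.1 N and linear speed of small below 0.05 m/s), for 0.2 s.
3. the pipette is drawn out of the holder and held in the fingers (contact force between the fingers and pipette above 1 N and contact force between pipette and holder below 0.05 N and height (world z) of pipette above 0.1 m), for 0.2 s.
At the end, for the whole second after the job is handed in: beakers nested upright in size order, each on the floor of the next, none touched by the fingers; pipette still gripped, at rest, within 10 degrees of vertical, tip down within 15 mm of the small beaker's axis and 5 to 65 mm above its rim, touching only the fingers (horizontal distance between middle and large below 0.026 m and z of middle in the frame of large below 0.012 m and angle between middle's own z axis and vertical below 0.12 rad and angle between large's own z axis and vertical below 0.1 rad and height (world z) of large below 0.008 m and horizontal distance between small and middle below 0.013 m and z of small in the frame of middle below 0.012 m and angle between small's own z axis and vertical below 0.15 rad and contact force between the fingers and small below 0.1 N and contact force between the fingers and middle below 0.1 N and contact force between the fingers and large below 0.1 N and contact force between the fingers and pipette above 1 N and angle between pipette's own z axis and vertical below 0.175 rad and height (world z) of pipette above 0.09 m and height (world z) of pipette_grip above 0.2 m and horizontal distance between pipette and small below 0.015 m and z of pipette in the frame of small between 0.115 and 0.175 m and linear speed of pipette below 0.02 m/s and angular speed of pipette below 0.2 rad/s and contact force between pipette and small below 0.05 N and contact force between pipette and middle below 0.05 N and contact force between pipette and large below 0.05 N and contact force between pipette and holder below 0.05 N and contact force between pipette and vial below 0.05 N and contact force between pipette and jar below 0.05 N and contact force between pipette and pen below 0.05 N and contact force between pipette and timer below 0.05 N and contact force between pipette and timer2 below 0.05 N and contact force between pipette and reagent below 0.05 N); the arm keeps its last pose, push and grip.
It fails at once if a bystander (vial, jar, reagent bottle, pen or timer) is pushed more than 30 mm (distance of any of vial, jar, pen, timer, timer2, reagent from where it was at the start of the episode above 0.03 m).
It fails at once if an upright bystander is knocked over (angle between any of vial, jar, timer, timer2, reagent's own z axis and vertical above 0.5 rad).
It fails at once if the large beaker is pushed more than 60 mm from where it stands (distance of large from where it was at the start of the episode above 0.06 m).
It fails at once if the pipette is dropped onto the bench (height (world z) of pipette_grip below 0.06 m).
It also fails if it takes over 72 s, if anything falls off the work surface, if the arm or the gripper's body presses on something with over 40 N, if the wrist force passes 120 N, or if a joint passes its speed limit or range.

### The arm

A 7-joint arm with a two-finger parallel gripper is mounted at the origin on the work surface. World frame = base frame: x ahead of the robot, y to its left, z up, the work surface at z = 0. Lengths are in m, angles in degrees, forces in N, time in s.
With the tool pointing down it reaches from about 0.425 to 0.875 m from the base axis. Payload 4.7 kg.
Tool frame: the origin (TCP) lies at the very end of the fingers, on their centre line; the grasp point (between the pads) lies 19 mm behind it; z points along the fingers, y is the line along which they close (so a half turn about z gives the same grasp; the last joint's range is limited). The gripper opens to 87 mm and grips with 3 to 60 N. Pads are 19 mm wide; open, the fingers measure 117 mm over their backs; the gripper's body (75 mm by 190 mm) begins 51 mm behind the grasp point.
Start: joints at [-69.036, 18.392, -4.016, 83.108, 1.295, 78.541, -3.26], TCP at [0.224, 0.61, 0.223] pointing down, gripper open.
Joint ranges: [-163.93, 163.93], [-17.29, 119.83], [-79.2, 71.16], [3.27, 140.29], [-89.18, 269.18], [5.43, 117.66], [-154.24, 154.24]. Speed limits (degrees/s): [147.25, 147.25, 180, 180, 180, 180, 180].

### API

Orientations are given as [roll, pitch, yaw] about the fixed x, y, z axes, in that order (R = Rz(yaw) Ry(pitch) Rx(roll)).
In Python, from cell import get_obs, eyes, env gives the robot as it stands.
- The arm moves only by the tool servo_tool, never from a script. Its argument "series" is a list that holds one entry, the list of rows, each a list of 7 numbers: the shift along the tool's x, y, z in units of 300 mm (1.0 is 300 mm), then the turn, a rotation vector about the tool's x, y, z in units of pi rad (1.0 is pi rad), then the opening, from 0 (shut) to 1 (fully open). In form: [[[tx, ty, tz, wx, wy, wz, gripper], ...]]. A call has 1 to 12 rows; each row is the pose to reach, as a shift and turn from the pose commanded when the call began, along the tool's axes at that moment, turning the shorter way round; what a row does not reach only later rows make up. A row lasts 1/12 s, in which the tool goes at most 41.7 mm and 7.16 degrees, less where a joint would pass 70% of its speed; a pose out of reach is approached as far as the arm can. A call with a number of a shift or a turn outside -1 to 1 is refused whole. A call with a gripper value outside its range is refused whole. The fingers move at their own pace and stop on an object; "grip_force" is the grip in N (left out, the last holds). Time passes only in rows, so rows that repeat a pose let the fingers close. It gives the time, the measured TCP pose, the force, the opening and the grip force at its end, in the units of the state.
- get_obs(): the state, without advancing time (a new reading comes with each control period).
- eyes.read_camera(name): name is "scene" or "top" or "wrist"; returns a dict with "frame" (400x640x3 uint8, red, green, blue), "depth" (400x640 float32, m along the optical axis (not along the pixel's ray), 0 where there is no reading), "fx", "fy", "cx", "cy" (pixels), "distortion" ([k1, k2, p1, p2, k3] as OpenCV has them; the pictures are not rectified), "origin" and "rotation" of the camera in the world; the wrist camera has in their place "mount" (4x4, takes a point from camera to tool coordinates, whose origin is the TCP and whose axes are the flange's). Camera axes: x right, y down, z forward; pixel columns grow to the right and rows downward; lengths in m; the calibration is good to about 2 mm. A picture is of the moment at which its call begins: read the wrist's pose just before it.
- env.sign_off(): hands the job in; it is judged then, once.
The state is a dict: "time_s": time; "qpos": joint angles; "joint_velocities": joint speeds; "effort": joint torques, N m; "tool_pos": TCP position; "tool_rot": TCP orientation; "force": force on the tool from outside, world axes, zero at the start; "wrist_torque": the same for the moment, N m; "grip_width": finger opening in m; "grasp_force": force on a finger pad.
Only numpy, scipy, OpenCV 4.12 (cv2) and the standard library are available. Lean on these libraries where they do the work, as an engineer would, in place of code of your own. Each camera call takes 0.05 s, during which the arm holds its last target. There are 200 camera calls.

## Working session

There is one attempt and no reset: what is moved stays moved. The work goes in short steps, Python scripts to look and compute and a tool call to move; the robot and the scene stay as the last step left them, time stands still between calls to the robot, and variables do not carry over. Pictures are saved under pics/ and viewed, at most 10 in all, crops included, and the job is handed in when it is done.

Besides the shell and the picture viewer there is one more tool, called after "Request:" by a JSON object that holds its "fn" and its "kwargs". servo_tool: Moves the arm, as the interface text tells. Shifts and turns lie within -1 to 1; 1 stands for 300 mm of shift or pi rad of turn. Its arguments: {"type":"object","properties":{"series":{"type":"array"},"grip_force":{"type":"number"}},"required":["series"]}

```bash
mkdir -p pics; ls
python3 - <<'E'
from cell import get_obs, eyes, env
import cv2, numpy as np, pickle
o=get_obs(); print({k:o[k] for k in('time_s','tool_pos','tool_rot','grip_width')})
for n in('scene','top'):
    c=eyes.read_camera(n); pickle.dump(c,open(n+'.pkl','wb'))
    cv2.imwrite(f'pics/{n}1.png',c['frame'][:,:,::-1]); print(n,c['origin'],c['rotation'],c['fx'],c['distortion'])
E
```

```text
pics
{'time_s': 0.0, 'tool_pos': array([0.22381374, 0.60965894, 0.22145649]), 'tool_rot': array([-1.79890156e+02,  5.36145958e-03,  1.59847450e+02]), 'grip_width': 0.08708204437480199}
scene [ 0.85651538 -0.52067676  1.09008616] [-149.46528041   -0.39499335   36.82297007] 425.208072021114 [-0.06033045  0.          0.          0.          0.        ]
top [ 0.45871159 -0.0380007   1.14695881] [-176.31398795    0.51973326  -91.2175198 ] 477.4979399794716 [-0.03759119  0.          0.          0.          0.        ]
```

View pics/top1.png

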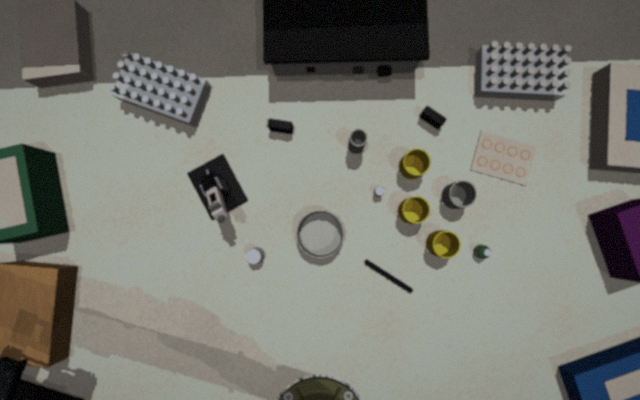

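View pics/scene1.png

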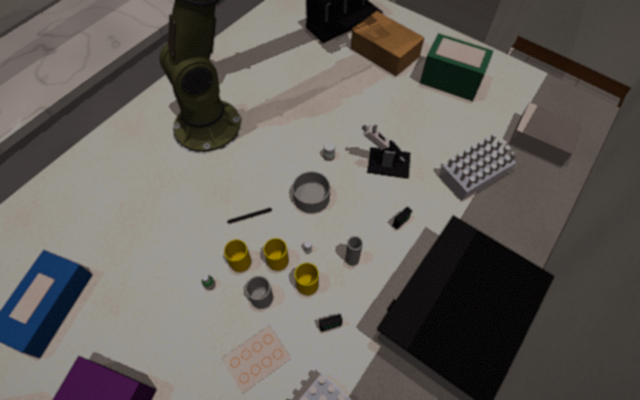

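Top view: large steel beaker at (320,235), small steel beaker at (358,141), holder with pipette at (215,190), vial (378,191), jar (254,257), reagent (483,252), pen (388,276), timers (281,126) and (432,117).
There are four candidates for the middle: yellow at (415,163), (414,209) and (443,244), and bare steel at (459,194). Only (459,194) is steel and not yellow, so I'll confirm it in a crop and measure.

```bash
cat > h.py <<'E'
import numpy as np, cv2, pickle
from scipy.spatial.transform import Rotation as R
from scipy.optimize import least_squares
def cloud(c,Rm=None,o=None):
    K=np.array([[c['fx'],0,c['cx']],[0,c['fy'],c['cy']],[0,0,1]])
    h,w=c['depth'].shape
    uv=np.stack(np.meshgrid(np.arange(w),np.arange(h)),-1).reshape(-1,1,2).astype(float)
    n=cv2.undistortPoints(uv,K,np.array(c['distortion'])).reshape(h,w,2)
    P=np.dstack([n*c['depth'][...,None],c['depth']])
    if Rm is None:
        Rm=np.array(c['rotation']); o=np.array(c['origin'])
        if Rm.size==3: Rm=R.from_euler('xyz',Rm,degrees=True).as_matrix()
    P=P@Rm.T+o; P[c['depth']==0]=np.nan
    return P
def wcloud(c,ob):
    T=np.array(c['mount']); Rt=R.from_euler('xyz',ob['tool_rot'],degrees=True).as_matrix()
    return cloud(c,Rt@T[:3,:3],Rt@T[:3,3]+ob['tool_pos'])
def circ(p,r):  # fit centre, known radius, robust
    return least_squares(lambda c:np.hypot(*(p-c).T)-r,np.median(p,0),loss='soft_l1',f_scale=.002).x
E
python3 - <<'E'
from h import *
c=pickle.load(open('top.pkl','rb')); s=pickle.load(open('scene.pkl','rb'))
P=cloud(c); Q=cloud(s)
print('table z',[P[300,300],P[200,550],P[60+60,230]], 'scene',Q[150,290],Q[330,200])
for n,(u,v,w),H,r in(('large',(320,235,32),.06,.0535),('middle',(459,194,24),.085,.0295),('small',(358,141,20),.11,.0185),('y1',(415,163,20),.085,.0295),('y2',(414,209,20),.085,.0295),('y3',(443,244,22),.085,.0295),('vial',(378,191,8),.042,.0),('jar',(254,257,14),.055,0),('reag',(483,252,12),.06,0),('pen',(388,276,26),.013,0)):
    p=P[v-w:v+w,u-w:u+w].reshape(-1,3); k=p[np.abs(p[:,2]-H)<.008]
    print(n,len(k),np.nanmax(p[:,2]).round(3), circ(k[:,:2],r).round(4) if r else np.median(k,0).round(3))
    # scene view
    cc=circ(k[:,:2],r) if r else np.median(k,0)[:2]
    m=(np.hypot(*(Q[...,:2]-cc).transpose(2,0,1))<max(r,.02)+.02)&(np.abs(Q[...,2]-H)<.006)
    if r and m.sum()>5: print('   scene',m.sum(),circ(Q[m][:,:2],r).round(4))
for nm,A in(('top',P),('scene',Q)):
    m=(A[...,0]>.35)&(A[...,0]<.72)&(A[...,1]>.13)&(A[...,1]<.36)&(A[...,2]>.11)
    q=A[m]; print(nm,len(q))
    b=np.round(q[np.argsort(q[:,2])][::max(1,len(q)//14)],3); print(b.tolist())
a=cv2.resize(c['frame'][90:270,340:500,::-1],None,fx=3,fy=3,interpolation=2)
b=cv2.resize(c['frame'][140:240,170:260,::-1],(486,540),interpolation=2)
cv2.imwrite('pics/crop1.png',np.hstack([a[:, :],b])[:, :800] if 0 else cv2.resize(np.hstack([a,b]),(800,447)))
E
```

```text
table z [array([ 0.28981981,  0.0382423 , -0.00184699]), array([ 0.51521901, -0.56960679,  0.00075667]), array([7.27805796e-01, 2.01415409e-01, 6.51534769e-04])] scene [0.28745345 0.08372269 0.00145816] [ 0.46205246 -0.49552477  0.00136451]
large 208 0.065 [ 0.4478 -0.0141]
   scene 167 [ 0.4484 -0.0151]
middle 157 0.09 [ 0.5305 -0.3341]
   scene 118 [ 0.5306 -0.3368]
small 97 0.115 [ 0.6575 -0.1038]
   scene 71 [ 0.6582 -0.105 ]
y1 139 0.09 [ 0.6043 -0.2336]
   scene 115 [ 0.605  -0.2367]
y2 141 0.091 [ 0.4973 -0.2288]
   scene 110 [ 0.4981 -0.2314]
y3 152 0.09 [ 0.4184 -0.293 ]
   scene 115 [ 0.4188 -0.2965]
vial 72 0.048 [ 0.544 -0.155  0.042]
jar 187 0.06 [0.4   0.14  0.055]
reag 46 0.064 [ 0.397 -0.391  0.06 ]
pen 329 0.018 [ 0.344 -0.171  0.012]
top 439
[[0.537, 0.23, 0.11], [0.541, 0.218, 0.115], [0.536, 0.213, 0.12], [0.525, 0.22, 0.124], [0.518, 0.221, 0.13], [0.522, 0.207, 0.134], [0.519, 0.195, 0.141], [0.496, 0.183, 0.147], [0.5, 0.211, 0.151], [0.508, 0.196, 0.152], [0.508, 0.194, 0.154], [0.502, 0.212, 0.156], [0.51, 0.208, 0.158], [0.506, 0.207, 0.16], [0.516, 0.2, 0.163]]
scene 290
[[0.544, 0.207, 0.11], [0.531, 0.199, 0.113], [0.534, 0.22, 0.117], [0.525, 0.224, 0.12], [0.509, 0.189, 0.125], [0.525, 0.205, 0.129], [0.516, 0.218, 0.133], [0.517, 0.206, 0.137], [0.508, 0.187, 0.14], [0.514, 0.192, 0.144], [0.497, 0.187, 0.148], [0.507, 0.186, 0.152], [0.515, 0.204, 0.154], [0.507, 0.206, 0.156], [0.515, 0.199, 0.16]]
```

View pics/crop1.png

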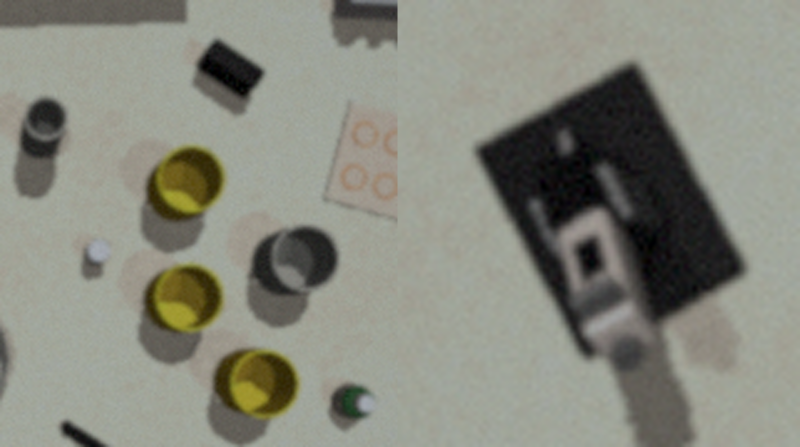

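The crop confirms it: the bare steel beaker at top (459,194) is the middle, the three yellow ones are look-alikes. The right half shows the pipette leaning towards the robot. Now for move numbers.

```bash
cat > mv.py <<'E'
from h import *
def rel(p0,r0,p1,r1):
    A=R.from_euler('xyz',r0,degrees=True);B=R.from_euler('xyz',r1,degrees=True)
    return np.r_[A.inv().apply(np.array(p1)-p0)/.3,(A.inv()*B).as_rotvec()/np.pi].round(4)
def chain(targets):
    from cell import get_obs
    o=get_obs(); p,r=o['tool_pos'],o['tool_rot']
    for P,E in targets:
        print(P,E,rel(p,r,P,E).tolist(),'rows>=',np.ceil(max(np.linalg.norm(np.array(P)-p)/.0417,np.linalg.norm(rel(p,r,P,E)[3:])*180/7.16))); p,r=np.array(P),E
E
python3 - <<'E'
from mv import *
chain([((.45,.40,.25),(180,0,130)),((.55,.12,.25),(180,0,107)),((.55,-.15,.25),(180,0,107)),((.5305,-.3355,.2),(180,0,107))])
E
```

```text
(0.45, 0.4, 0.25) (180, 0, 130) [-0.9485, -0.3967, -0.094, -0.0005, 0.0002, 0.1658] rows>= 8.0
(0.55, 0.12, 0.25) (180, 0, 107) [-0.9292, -0.3446, -0.0, 0.0, -0.0, 0.1278] rows>= 8.0
(0.55, -0.15, 0.25) (180, 0, 107) [-0.8607, -0.2631, -0.0, 0.0, 0.0, 0.0] rows>= 7.0
(0.5305, -0.3355, 0.2) (180, 0, 107) [-0.5723, -0.2429, 0.1667, 0.0, 0.0, 0.0] rows>= 5.0
```

Request:
{"fn": "servo_tool", "kwargs": {"series": [[[-0.9485,-0.3967,-0.094,0,0,0.166,1],[-0.9485,-0.3967,-0.094,0,0,0.166,1],[-0.9485,-0.3967,-0.094,0,0,0.166,1],[-0.9485,-0.3967,-0.094,0,0,0.166,1],[-0.9485,-0.3967,-0.094,0,0,0.166,1],[-0.9485,-0.3967,-0.094,0,0,0.166,1],[-0.9485,-0.3967,-0.094,0,0,0.166,1],[-0.9485,-0.3967,-0.094,0,0,0.166,1],[-0.9485,-0.3967,-0.094,0,0,0.166,1],[-0.9485,-0.3967,-0.094,0,0,0.166,1]]], "grip_force": 15}}

```text
time_s: 0.93
tool_pos: [0.4509, 0.3992, 0.2505]
tool_rot: [-180.0, -0.0, 129.8]
force: [-0.2, 0.3, 0.8]
grip_width: 0.0871
grasp_force: 0.0
```

Request:
{"fn": "servo_tool", "kwargs": {"series": [[[-0.929,-0.345,0,0,0,0.128,1],[-0.929,-0.345,0,0,0,0.128,1],[-0.929,-0.345,0,0,0,0.128,1],[-0.929,-0.345,0,0,0,0.128,1],[-0.929,-0.345,0,0,0,0.128,1],[-0.929,-0.345,0,0,0,0.128,1],[-0.929,-0.345,0,0,0,0.128,1],[-0.929,-0.345,0,0,0,0.128,1],[-0.929,-0.345,0,0,0,0.128,1]]]}}

```text
time_s: 1.68
tool_pos: [0.5501, 0.1183, 0.2506]
tool_rot: [-180.0, 0.0, 106.7]
force: [-0.7, 0.4, -0.3]
grip_width: 0.087
grasp_force: 0.0
```

Request:
{"fn": "servo_tool", "kwargs": {"series": [[[-0.861,-0.263,0,0,0,0,1],[-0.861,-0.263,0,0,0,0,1],[-0.861,-0.263,0,0,0,0,1],[-0.861,-0.263,0,0,0,0,1],[-0.861,-0.263,0,0,0,0,1],[-0.861,-0.263,0,0,0,0,1],[-0.861,-0.263,0,0,0,0,1],[-0.861,-0.263,0,0,0,0,1],[-0.861,-0.263,0,0,0,0,1]]]}}

```text
time_s: 2.43
tool_pos: [0.55, -0.1475, 0.2503]
tool_rot: [-180.0, -0.1, 107.0]
force: [-0.4, 0.5, 0.7]
grip_width: 0.0868
grasp_force: 0.0
```

Request:
{"fn": "servo_tool", "kwargs": {"series": [[[-0.572,-0.243,0.1,0,0,0,1],[-0.572,-0.243,0.1,0,0,0,1],[-0.572,-0.243,0.1,0,0,0,1],[-0.572,-0.243,0.1,0,0,0,1],[-0.572,-0.243,0.1,0,0,0,1],[-0.572,-0.243,0.1,0,0,0,1],[-0.572,-0.243,0.1,0,0,0,1],[-0.572,-0.243,0.1,0,0,0,1]]]}}

```text
time_s: 3.1
tool_pos: [0.532, -0.3309, 0.2201]
tool_rot: [179.9, -0.1, 107.2]
force: [-0.1, 0.6, 0.2]
grip_width: 0.0869
grasp_force: 0.0
```

Precise and quick. Refine from the wrist camera.

```bash
cat > wr.py <<'E'
from mv import *
from cell import get_obs, eyes
def look(cc,H,r,tag=None,w=.03,band=.006):
    o=get_obs(); c=eyes.read_camera('wrist'); P=wcloud(c,o)
    m=(np.hypot(*(P[...,:2]-np.array(cc)).transpose(2,0,1))<r+w)&(np.abs(P[...,2]-H)<band)
    print('tcp',o['tool_pos'].round(4),'n',m.sum()); 
    if tag: cv2.imwrite(f'pics/{tag}.png',c['frame'][:,:,::-1])
    q=circ(P[m][:,:2],r); print('fit',q.round(4),'z',np.median(P[m][:,2]).round(4)); return q,P,c
E
python3 - <<'E'
from wr import *
q,P,c=look((.5305,-.3355),.085,.0295,'w1')
chain([((.5305,-.3355,.066),(180,0,107)),((q[0],q[1],.066),(180,0,107))])
E
```

```text
tcp [ 0.532  -0.3309  0.2201] n 807
fit [ 0.5299 -0.3345] z 0.0842
(0.5305, -0.3355, 0.066) (180, 0, 107) [-0.014, -0.0098, 0.5146, 0.0004, -0.0007, 0.0014] rows>= 4.0
(np.float64(0.5298610636489594), np.float64(-0.3344770142096634), 0.066) (180, 0, 107) [0.0039, -0.001, -0.0, 0.0, 0.0, 0.0] rows>= 1.0
```

View pics/w1.png

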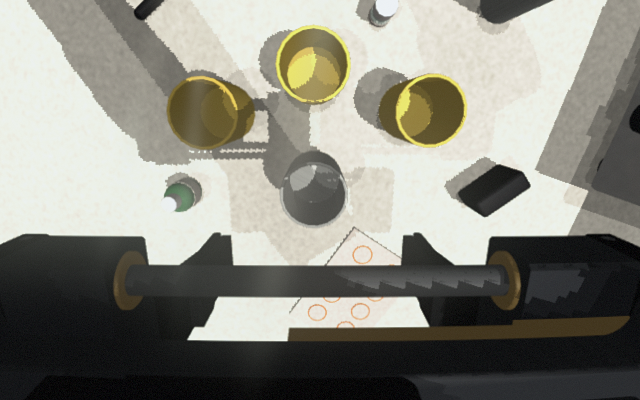

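Wrist view: the steel beaker is at (314,188), with the yellow look-alikes around it and clear of the fingers' line. Descending with 24 mm of overlap below the rim.

Request:
{"fn": "servo_tool", "kwargs": {"series": [[[0.003,-0.001,0.12,0,0,0,1],[0.003,-0.001,0.24,0,0,0,1],[0.003,-0.001,0.34,0,0,0,1],[0.003,-0.001,0.43,0,0,0,1],[0.003,-0.001,0.5,0,0,0,1],[0.003,-0.001,0.53,0,0,0,1],[0.003,-0.001,0.53,0,0,0,1],[0.003,-0.001,0.53,0,0,0,1]]]}}

```text
time_s: 3.82
tool_pos: [0.5304, -0.333, 0.0624]
tool_rot: [179.9, -0.0, 107.1]
force: [0.1, -0.2, -0.0]
grip_width: 0.0868
grasp_force: 0.0
```

Request:
{"fn": "servo_tool", "kwargs": {"series": [[[0,0,0,0,0,0,0.5],[0,0,0,0,0,0,0.5],[0,0,0,0,0,0,0.5],[0,0,0,0,0,0,0.5],[0,0,0,0,0,0,0.5],[0,0,0,0,0,0,0.5],[0,0,0,0,0,0,0.5],[0,0,0,0,0,0,0.5]]], "grip_force": 20}}

```text
time_s: 4.48
tool_pos: [0.5298, -0.3346, 0.0624]
tool_rot: [179.9, 0.0, 106.9]
force: [0.4, -0.0, 5.2]
grip_width: 0.0616
grasp_force: 20.0
```

Run:
```python
from mv import *
chain([((.5298,-.3346,.195),(180,0,107)),((.46,-.08,.195),(180,0,107)),((.448,-.0145,.195),(180,0,107))])
```

```text
(0.5298, -0.3346, 0.195) (180, 0, 107) [-0.0005, 0.0006, -0.442, 0.0004, 0.0002, -0.0004] rows>= 4.0
(0.46, -0.08, 0.195) (180, 0, 107) [0.8796, 0.0256, 0.0, 0.0, 0.0, 0.0] rows>= 7.0
(0.448, -0.0145, 0.195) (180, 0, 107) [0.2205, 0.0256, 0.0, 0.0, 0.0, 0.0] rows>= 2.0
```

Request:
{"fn": "servo_tool", "kwargs": {"series": [[[0,0,-0.05,0,0,0,0.5],[0,0,-0.14,0,0,0,0.5],[0,0,-0.24,0,0,0,0.5],[0,0,-0.34,0,0,0,0.5],[0,0,-0.41,0,0,0,0.5],[0,0,-0.44,0,0,0,0.5],[0,0,-0.44,0,0,0,0.5]]]}}

```text
time_s: 5.07
tool_pos: [0.5299, -0.3351, 0.1955]
tool_rot: [179.9, 0.1, 106.9]
force: [-0.1, 0.2, -1.6]
grip_width: 0.0619
grasp_force: 20.0
```

Request:
{"fn": "servo_tool", "kwargs": {"series": [[[0.07,0.002,0,0,0,0,0.5],[0.17,0.005,0,0,0,0,0.5],[0.27,0.008,0,0,0,0,0.5],[0.37,0.011,0,0,0,0,0.5],[0.47,0.014,0,0,0,0,0.5],[0.57,0.017,0,0,0,0,0.5],[0.67,0.02,0,0,0,0,0.5],[0.77,0.023,0,0,0,0,0.5],[0.84,0.025,0,0,0,0,0.5],[0.88,0.026,0,0,0,0,0.5],[0.88,0.026,0,0,0,0,0.5]]]}}

```text
time_s: 5.98
tool_pos: [0.4579, -0.0759, 0.1915]
tool_rot: [-179.8, -0.1, 107.2]
force: [-0.4, 0.5, -1.5]
grip_width: 0.0618
grasp_force: 20.0
```

Request:
{"fn": "servo_tool", "kwargs": {"series": [[[0.07,0.008,0,0,0,0,0.5],[0.16,0.018,0,0,0,0,0.5],[0.2205,0.0256,0,0,0,0,0.5],[0.2205,0.0256,0,0,0,0,0.5],[0.2205,0.0256,0,0,0,0,0.5]]]}}

```text
time_s: 6.4
tool_pos: [0.4474, -0.0143, 0.1925]
tool_rot: [-179.9, 0.0, 107.0]
force: [-0.1, -0.8, -1.9]
grip_width: 0.0618
grasp_force: 20.0
```

Run:
```python
from wr import *
q,P,c=look((.448,-.0145),.060,.0535,None)
t=eyes.read_camera('top'); T=cloud(t)
m=(np.hypot(T[...,0]-.448,T[...,1]+.0145)<.075)&(abs(T[...,2]-.06)<.006); print('top',m.sum(),circ(T[m][:,:2],.0535))
chain([((q[0],q[1],.067),(180,0,107))])
```

```text
tcp [ 0.4474 -0.0143  0.1925] n 975
fit [ 0.4474 -0.0134] z 0.0593
  return _methods._mean(a, axis=axis, dtype=dtype,
  ret = um.true_divide(
Traceback (most recent call last):
  File "h.py", line 19, in circ
    return least_squares(lambda c:np.hypot(*(p-c).T)-r,np.median(p,0),loss='soft_l1',f_scale=.002).x
           ~~~~~~~~~~~~~^^^^^^^^^^^^^^^^^^^^^^^^^^^^^^^^^^^^^^^^^^^^^^^^^^^^^^^^^^^^^^^^^^^^^^^^^^
ValueError: Initial guess is outside of provided bounds
```

Request:
{"fn": "servo_tool", "kwargs": {"series": [[[0,0,0.06,0,0,0,0.5],[0,0,0.14,0,0,0,0.5],[0,0,0.22,0,0,0,0.5],[0,0,0.3,0,0,0,0.5],[0,0,0.36,0,0,0,0.5],[0,0,0.39,0,0,0,0.5],[0,0,0.405,0,0,0,0.5],[0,0,0.414,0,0,0,0.5],[0,0,0.414,0,0,0,0.5],[0,0,0.414,0,0,0,0.5]]]}}

```text
time_s: 7.33
tool_pos: [0.4488, -0.0141, 0.0705]
tool_rot: [179.9, 0.0, 106.9]
force: [-0.1, 1.3, -0.3]
grip_width: 0.0616
grasp_force: 20.0
```

Request:
{"fn": "servo_tool", "kwargs": {"series": [[[0,0,0.006,0,0,0,0.5],[0,0,0.012,0,0,0,0.5],[0,0,0.012,0,0,0,0.5],[0,0,0.012,0,0,0,0.5]]]}}

```text
time_s: 7.67
tool_pos: [0.4484, -0.0139, 0.0664]
tool_rot: [179.9, 0.0, 106.9]
force: [1.0, -0.0, -0.8]
grip_width: 0.0616
grasp_force: 20.0
```

Request:
{"fn": "servo_tool", "kwargs": {"series": [[[0,0,0,0,0,0,0.85],[0,0,0,0,0,0,0.85],[0,0,0,0,0,0,0.95],[0,0,0,0,0,0,0.95],[0,0,0,0,0,0,0.95],[0,0,-0.04,0,0,0,1],[0,0,-0.14,0,0,0,1],[0,0,-0.28,0,0,0,1],[0,0,-0.42,0,0,0,1],[0,0,-0.48,0,0,0,1],[0,0,-0.48,0,0,0,1]]]}}

```text
time_s: 8.58
tool_pos: [0.451, -0.0138, 0.2152]
tool_rot: [179.4, 0.0, 106.9]
force: [1.0, 0.7, -0.7]
grip_width: 0.0867
grasp_force: 0.0
```

Run:
```python
from wr import *
q,P,c=look((.448,-.0145),.089,.0295,'w2',w=.02)
look((.448,-.0145),.060,.0535,w=.012)
chain([((.54,-.055,.22),(180,0,107)),((.657,-.1045,.24),(180,0,107)),((.657,-.1045,.24),(180,0,80)),((.657,-.1045,.24),(180,0,150))])
```

```text
tcp [ 0.451  -0.0138  0.2152] n 858
fit [ 0.4485 -0.0139] z 0.0882
tcp [ 0.4495 -0.0139  0.2124] n 1712
fit [ 0.447  -0.0122] z 0.0592
(0.54, -0.055, 0.22) (180, 0, 107) [-0.22, 0.253, -0.0317, 0.0005, -0.0001, -0.0004] rows>= 3.0
(0.657, -0.1045, 0.24) (180, 0, 107) [-0.2718, 0.3247, -0.0667, 0.0, 0.0, 0.0] rows>= 4.0
(0.657, -0.1045, 0.24) (180, 0, 80) [0.0, 0.0, 0.0, 0.0, -0.0, 0.15] rows>= 4.0
(0.657, -0.1045, 0.24) (180, 0, 150) [0.0, 0.0, 0.0, -0.0, 0.0, -0.3889] rows>= 10.0
```

Middle sits nested (rim at 0.088, 2 mm off centre). On to the small one.

Request:
{"fn": "servo_tool", "kwargs": {"series": [[[-0.1,0.12,-0.05,0,0,0,1],[-0.2,0.235,-0.1,0,0,0,1],[-0.3,0.352,-0.1,0,0,0,1],[-0.4,0.47,-0.1,0,0,0,1],[-0.46,0.54,-0.1,0,0,0,1],[-0.492,0.578,-0.1,0,0,0,1],[-0.492,0.578,-0.1,0,0,0,1],[-0.492,0.578,-0.1,0,0,0,1],[-0.492,0.578,-0.1,0,0,0,1]]]}}

```text
time_s: 9.43
tool_pos: [0.6554, -0.1045, 0.238]
tool_rot: [-179.8, -0.1, 106.9]
force: [-0.3, 0.3, -0.3]
grip_width: 0.087
grasp_force: 0.0
```

Run:
```python
from wr import *
q,P,c=look((.658,-.1045),.11,.0185,'w3')
chain([((q[0],q[1],.089),(180,0,107))])
```

```text
tcp [ 0.6554 -0.1045  0.238 ] n 532
fit [ 0.6573 -0.1024] z 0.1092
(np.float64(0.6572678371780417), np.float64(-0.10242665135398706), 0.089) (180, 0, 107) [0.0032, 0.0085, 0.4996, -0.0006, -0.0005, -0.0004] rows>= 4.0
```

Request:
{"fn": "servo_tool", "kwargs": {"series": [[[0.003,0.004,0.1,0,0,0,1],[0.003,0.005,0.22,0,0,0,1],[0.003,0.005,0.32,0,0,0,1],[0.003,0.005,0.4,0,0,0,1],[0.003,0.005,0.46,0,0,0,1],[0.003,0.005,0.503,0,0,0,1],[0.003,0.005,0.503,0,0,0,1],[0.003,0.005,0.503,0,0,0,1]]]}}

```text
time_s: 10.15
tool_pos: [0.6575, -0.1028, 0.0895]
tool_rot: [180.0, -0.0, 107.0]
force: [0.4, -1.0, 0.2]
grip_width: 0.0869
grasp_force: 0.0
```

Request:
{"fn": "servo_tool", "kwargs": {"series": [[[0,0,0,0,0,0,0.3],[0,0,0,0,0,0,0.3],[0,0,0,0,0,0,0.3],[0,0,0,0,0,0,0.3],[0,0,0,0,0,0,0.3],[0,0,0,0,0,0,0.3],[0,0,0,0,0,0,0.3],[0,0,0,0,0,0,0.3]]], "grip_force": 15}}

```text
time_s: 10.82
tool_pos: [0.658, -0.1034, 0.0891]
tool_rot: [180.0, -0.0, 106.9]
force: [0.0, 0.8, -0.6]
grip_width: 0.0418
grasp_force: 0.0
```

Request:
{"fn": "servo_tool", "kwargs": {"series": [[[0,0,-0.05,0,0,0,0.3],[0,0,-0.14,0,0,0,0.3],[0,0,-0.24,0,0,0,0.3],[0,0,-0.34,0,0,0,0.3],[0,0,-0.44,0,0,0,0.3],[0,0,-0.48,0,0,0,0.3],[0,0,-0.48,0,0,0,0.3],[0,0,-0.48,0,0,0,0.3]]]}}

```text
time_s: 11.48
tool_pos: [0.6578, -0.1034, 0.2324]
tool_rot: [-180.0, -0.0, 106.9]
force: [-0.3, 0.6, -0.8]
grip_width: 0.0391
grasp_force: 15.0
```

Run:
```python
from mv import *
chain([((.4485,-.0139,.231),(180,0,107))])
```

```text
(0.4485, -0.0139, 0.231) (180, 0, 107) [0.4885, -0.5805, 0.0048, -0.0001, -0.0001, -0.0004] rows>= 6.0
```

Request:
{"fn": "servo_tool", "kwargs": {"series": [[[0.05,-0.06,0,0,0,0,0.3],[0.13,-0.155,0,0,0,0,0.3],[0.21,-0.25,0,0,0,0,0.3],[0.29,-0.345,0,0,0,0,0.3],[0.37,-0.44,0,0,0,0,0.3],[0.44,-0.523,0,0,0,0,0.3],[0.475,-0.565,0,0,0,0,0.3],[0.4885,-0.5805,0,0,0,0,0.3],[0.4885,-0.5805,0,0,0,0,0.3],[0.4885,-0.5805,0,0,0,0,0.3],[0.4885,-0.5805,0,0,0,0,0.3]]]}}

```text
time_s: 12.4
tool_pos: [0.4493, -0.0146, 0.2324]
tool_rot: [-179.9, 0.0, 106.9]
force: [0.1, -0.1, -1.6]
grip_width: 0.0395
grasp_force: 15.0
```

Run:
```python
from wr import *
q,P,c=look((.4485,-.0139),.0885,.0295,'w4',w=.015)
o=get_obs()
m=(np.hypot(P[...,0]-o['tool_pos'][0],P[...,1]-o['tool_pos'][1])<.03)&(P[...,2]>.1)
k=P[m]; print(m.sum(),np.percentile(k[:,2],[1,10,50,90,99]).round(3))
v,u=np.where(m); print(u.min(),u.max(),v.min(),v.max())
```

```text
tcp [ 0.4493 -0.0146  0.2324] n 493
fit [ 0.4487 -0.0143] z 0.0882
21802 [0.16  0.208 0.329 0.347 0.35 ]
224 435 180 399
```

View pics/w4.png

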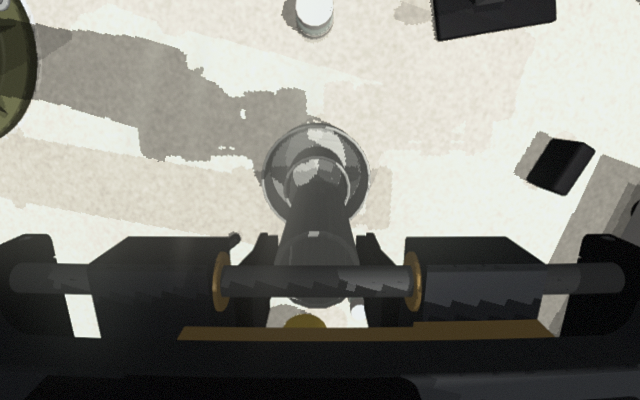

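The small beaker hangs upright between the fingers, its lower end around (318,180), centred over the middle's mouth within about 1 mm. Lowering.

Request:
{"fn": "servo_tool", "kwargs": {"series": [[[0,0,0.06,0,0,0,0.3],[0,0,0.14,0,0,0,0.3],[0,0,0.22,0,0,0,0.3],[0,0,0.3,0,0,0,0.3],[0,0,0.37,0,0,0,0.3],[0,0,0.41,0,0,0,0.3],[0,0,0.43,0,0,0,0.3],[0,0,0.438,0,0,0,0.3],[0,0,0.438,0,0,0,0.3],[0,0,0.438,0,0,0,0.3]]]}}

```text
time_s: 13.28
tool_pos: [0.4496, -0.0141, 0.1024]
tool_rot: [179.9, 0.0, 106.9]
force: [-0.6, -0.0, -0.5]
grip_width: 0.0394
grasp_force: 15.0
```

Request:
{"fn": "servo_tool", "kwargs": {"series": [[[0,0,0.006,0,0,0,0.3],[0,0,0.008,0,0,0,0.3],[0,0,0.008,0,0,0,0.3],[0,0,0.008,0,0,0,0.3]]]}}

```text
time_s: 13.62
tool_pos: [0.4489, -0.0139, 0.0996]
tool_rot: [180.0, -0.0, 106.9]
force: [-0.1, 0.3, -1.2]
grip_width: 0.0396
grasp_force: 15.0
```

Roughly 2–3 mm left; creep down watching force.

Request:
{"fn": "servo_tool", "kwargs": {"series": [[[0,0,0.004,0,0,0,0.3],[0,0,0.008,0,0,0,0.3],[0,0,0.009,0,0,0,0.3],[0,0,0.009,0,0,0,0.3]]]}}

```text
time_s: 13.95
tool_pos: [0.4494, -0.0139, 0.0976]
tool_rot: [179.9, 0.0, 106.9]
force: [-0.6, -0.7, 5.7]
grip_width: 0.0393
grasp_force: 15.0
```

Request:
{"fn": "servo_tool", "kwargs": {"series": [[[0,0,0,0,0,0,0.7],[0,0,0,0,0,0,0.8],[0,0,0,0,0,0,0.8],[0,0,0,0,0,0,0.8],[0,0,0,0,0,0,0.8],[0,0,-0.04,0,0,0,1],[0,0,-0.14,0,0,0,1],[0,0,-0.28,0,0,0,1],[0,0,-0.42,0,0,0,1],[0,0,-0.5,0,0,0,1],[0,0,-0.5,0,0,0,1],[0,0,-0.5,0,0,0,1]]]}}

```text
time_s: 14.95
tool_pos: [0.4495, -0.0138, 0.2478]
tool_rot: [179.8, 0.0, 106.9]
force: [-0.5, 0.8, -0.7]
grip_width: 0.0869
grasp_force: 0.0
```

Run:
```python
from wr import *
s,P,c=look((.449,-.014),.118,.0185,'w5',w=.012)
m,_,_=look((.449,-.014),.089,.0295,w=.006)
l,_,_=look((.447,-.013),.060,.0535,w=.012)
print(get_obs()['qpos'].round(1))
# pipette from top+scene pre-images: points on the square body
for n in('top','scene'):
    C=pickle.load(open(n+'.pkl','rb'));A=cloud(C)
    m=(A[...,0]>.4)&(A[...,0]<.66)&(A[...,1]>.1)&(A[...,1]<.33)&(A[...,2]>.015)
    lum=C['frame'].mean(-1); q=A[m&(lum>90)]; print(n,len(q))
    np.save(n+'_pip.npy',q)
    mu=q.mean(0); w=np.linalg.svd(q-mu)[2]; print(mu.round(3),w[0].round(3),np.degrees(np.arctan2(w[0,1],w[0,0])))
    f=A[(A[...,0]>.4)&(A[...,0]<.7)&(A[...,1]>.08)&(A[...,1]<.35)&(abs(A[...,2]-.010)<.005)]
    f=f[:,:2]; r=cv2.minAreaRect((f*1000).astype(np.float32)); print('foot',r,len(f))
```

```text
tcp [ 0.4495 -0.0138  0.2478] n 517
fit [ 0.4494 -0.0129] z 0.1171
tcp [ 0.4485 -0.0139  0.2462] n 868
fit [ 0.4484 -0.0139] z 0.0883
tcp [ 0.4479 -0.0139  0.2453] n 1378
fit [ 0.4472 -0.0128] z 0.0593
[-32.   -9.   27.5 108.9   4.2  79.2  11.3]
top 417
[0.49  0.187 0.108] [-0.739 -0.46  -0.492] -148.06420274040076
foot ((549.6755981445312, 215.2521209716797), (263.9590759277344, 302.8636779785156), 88.98316192626953) 1554
scene 228
[0.496 0.19  0.111] [0.77  0.463 0.44 ] 31.035766538233823
foot ((552.0860595703125, 212.94493103027344), (269.5802001953125, 293.3974914550781), 88.34786987304688) 885
```

Nested three-deep (rims at 0.117/0.088/0.059, near concentric). Now look at the pipette from close by.

Run:
```python
from mv import *
chain([((.49,.08,.30),(180,0,107))])
```

```text
(0.49, 0.08, 0.3) (180, 0, 107) [0.2586, 0.2257, -0.1842, -0.0009, -0.0001, -0.0004] rows>= 3.0
```

Request:
{"fn": "servo_tool", "kwargs": {"series": [[[0.1,0.01,-0.06,0,0,0,1],[0.2,0.04,-0.12,0,0,0,1],[0.26,0.038,-0.18,0,0,0,1],[0.26,0.038,-0.18,0,0,0,1],[0.26,0.038,-0.18,0,0,0,1],[0.26,0.038,-0.18,0,0,0,1]]]}}

```text
time_s: 15.6
tool_pos: [0.4364, 0.0629, 0.2989]
tool_rot: [-179.8, 0.0, 106.9]
force: [0.4, -1.6, -0.4]
grip_width: 0.0869
grasp_force: 0.0
```

Run:
```python
from wr import *
o=get_obs(); c=eyes.read_camera('wrist'); P=wcloud(c,o); print(o['tool_pos'],o['tool_rot'],o['qpos'].round(1))
pickle.dump((o,c),open('wp.pkl','wb')); cv2.imwrite('pics/w6.png',c['frame'][:,:,::-1])
```

```text
[0.43635046 0.06290829 0.29892295] [-1.79844976e+02  4.24875111e-02  1.06869285e+02] [-35.8 -10.3  21.1 104.3   3.7  85.5   1.5]
```

View pics/w6.png

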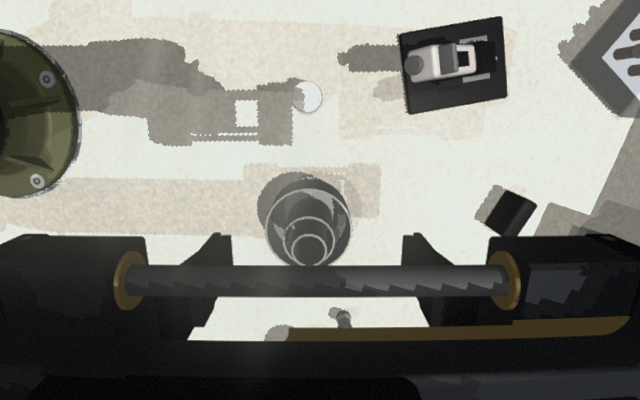

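Run:
```python
from wr import *
o,c=pickle.load(open('wp.pkl','rb')); W=wcloud(c,o)
D={'wrist':(W,c)}
for n in('top','scene'):
    C=pickle.load(open(n+'.pkl','rb')); D[n]=(cloud(C),C)
yaw=None
for n,(A,C) in D.items():
    lum=C['frame'].mean(-1)
    reg=(abs(A[...,0]-.54)<.1)&(abs(A[...,1]-.21)<.1)
    m=reg&(lum<70)&(abs(A[...,2]-.010)<.005)
    r=cv2.minAreaRect((A[m][:,:2]*1000).astype(np.float32)); print(n,'foot',np.round(r[0],1),np.round(r[1],1),round(r[2],2))
for n,(A,C) in D.items():
    lum=C['frame'].mean(-1)
    reg=(abs(A[...,0]-.51)<.07)&(abs(A[...,1]-.20)<.07)
    for ya in (26.,29.,):
        y=np.radians(ya); ux=np.array([np.cos(y),np.sin(y),0]); vy=np.array([-np.sin(y),np.cos(y),0]); s,k=np.sin(np.radians(40)),np.cos(np.radians(40))
        pz=-s*ux+k*np.array([0,0,1]); px=k*ux+s*np.array([0,0,1])
        p=A[reg&(A[...,2]>.10)]; X=np.c_[p@px,p@vy,p@pz]
        print(n,ya,len(p),'x pct',np.percentile(X[:,0],[5,25,50,75,95,100]).round(4),'y',np.percentile(X[:,1],[1,5,50,95,99]).round(4),'z max',np.percentile(X[:,2],[98,99.5,100]).round(4))
a=c['frame'][0:130,370:530,::-1]; cv2.imwrite('pics/crop2.png',cv2.resize(a,(800,650))[:600])
```

```text
wrist foot [564.7 232.5] [129.5  98.4] 27.34
top foot [564.3 232. ] [128.8  97.2] 27.85
scene foot [565.9 229. ] [127.3 101.1] 27.11
wrist 26.0 2189 x pct [0.4902 0.5005 0.5108 0.5174 0.5236 0.5257] y [-0.0541 -0.053  -0.0411 -0.0286 -0.0268] z max [-0.2109 -0.2104 -0.2097]
wrist 29.0 2189 x pct [0.488  0.4983 0.5086 0.5152 0.5214 0.5237] y [-0.083  -0.0817 -0.0694 -0.057  -0.0552] z max [-0.2091 -0.2086 -0.208 ]
top 26.0 495 x pct [0.4918 0.5029 0.5135 0.5177 0.524  0.5273] y [-0.055  -0.0545 -0.0438 -0.0291 -0.0272] z max [-0.2103 -0.2096 -0.2091]
top 29.0 495 x pct [0.4893 0.5007 0.5112 0.5155 0.522  0.525 ] y [-0.0841 -0.0834 -0.0723 -0.0578 -0.056 ] z max [-0.2082 -0.2078 -0.2074]
scene 26.0 337 x pct [0.4902 0.5001 0.5099 0.5158 0.5203 0.5257] y [-0.0574 -0.0561 -0.0505 -0.0319 -0.0292] z max [-0.2113 -0.2101 -0.2099]
scene 29.0 337 x pct [0.4876 0.4975 0.5075 0.5136 0.5181 0.5235] y [-0.0861 -0.0853 -0.0795 -0.061  -0.058 ] z max [-0.2093 -0.2081 -0.208 ]
```

View pics/crop2.png

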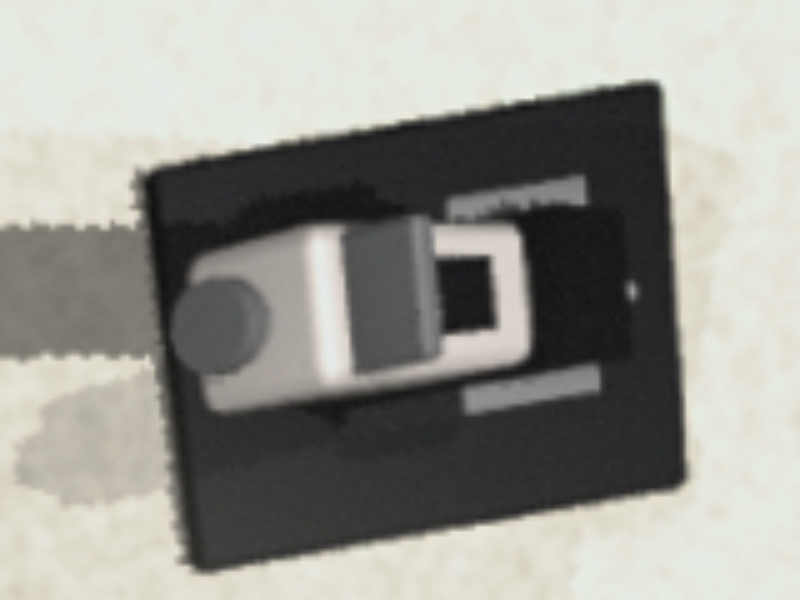

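The crop shows the pipette: plunger button at crop (215,325), finger rest at (390,295), white body to (525,300), lateral axis aligned with the foot (yaw ≈27.4°). Fix the axis offset from body faces.

Run:
```python
from wr import *
o,c=pickle.load(open('wp.pkl','rb')); D={'wrist':(wcloud(c,o),c)}
C=pickle.load(open('top.pkl','rb')); D['top']=(cloud(C),C)
y=np.radians(27.4); ux=np.array([np.cos(y),np.sin(y),0]); vy=np.array([-np.sin(y),np.cos(y),0]); s,k=np.sin(np.radians(40)),np.cos(np.radians(40))
pz=-s*ux+k*np.array([0,0,1]); px=k*ux+s*np.array([0,0,1])
for n,(A,C) in D.items():
    lum=C['frame'].mean(-1)
    X=np.stack([A@px,A@vy+.0538,A@pz],-1)
    m=(abs(X[...,1])<.006)&(abs(A[...,0]-.51)<.09)&(abs(A[...,1]-.20)<.09)&(A[...,2]>.03)
    q=X[m];L=lum[m]; 
    for z0 in np.arange(-.34,-.205,.008):
        i=(q[:,2]>=z0)&(q[:,2]<z0+.008)
        if i.sum()>3: print(n,round(z0+.004,3),i.sum(),np.percentile(q[i,0],[10,50,90]).round(4),L[i].mean().round())
```

```text
wrist -0.336 19 [0.5236 0.524  0.5242] 27.0
wrist -0.328 29 [0.5234 0.5238 0.524 ] 35.0
wrist -0.32 35 [0.5137 0.5236 0.524 ] 57.0
wrist -0.312 98 [0.5183 0.5213 0.5237] 30.0
wrist -0.304 21 [0.5175 0.5181 0.5187] 204.0
wrist -0.296 39 [0.5172 0.5178 0.5183] 210.0
wrist -0.288 35 [0.517  0.5175 0.5178] 104.0
wrist -0.28 50 [0.5161 0.5166 0.5173] 29.0
wrist -0.272 50 [0.515  0.5157 0.5162] 29.0
wrist -0.264 25 [0.5145 0.5149 0.5153] 45.0
wrist -0.232 295 [0.5105 0.5175 0.524 ] 103.0
wrist -0.224 226 [0.4987 0.5046 0.509 ] 182.0
wrist -0.216 65 [0.4872 0.4997 0.5016] 97.0
wrist -0.208 201 [0.4893 0.4952 0.5   ] 88.0
top -0.336 8 [0.5235 0.5244 0.5249] 15.0
top -0.328 9 [0.5233 0.5237 0.5245] 12.0
top -0.32 12 [0.515  0.524  0.5253] 26.0
top -0.312 19 [0.5176 0.5212 0.5249] 30.0
top -0.304 7 [0.5177 0.5183 0.5191] 133.0
top -0.296 13 [0.5174 0.5181 0.5197] 144.0
top -0.288 9 [0.5168 0.5182 0.5195] 101.0
top -0.28 13 [0.5152 0.5174 0.5178] 41.0
top -0.272 11 [0.5155 0.5164 0.5174] 36.0
top -0.264 17 [0.5136 0.5154 0.5167] 46.0
top -0.256 9 [0.5131 0.514  0.5152] 96.0
top -0.232 39 [0.5096 0.5167 0.524 ] 87.0
top -0.224 43 [0.4988 0.5054 0.5205] 119.0
top -0.216 8 [0.4892 0.4997 0.503 ] 78.0
top -0.208 32 [0.4902 0.4967 0.502 ] 68.0
```

Run:
```python
from mv import *
chain([((.46,.178,.27),(180,-30,27.4))])
```

```text
(0.46, 0.178, 0.27) (180, -30, 27.4) [0.3454, 0.1872, 0.0955, -0.116, 0.1396, 0.4303] rows>= 12.0
```

Request:
{"fn": "servo_tool", "kwargs": {"series": [[[0.03,0.016,0.01,-0.01,0.012,0.036,1],[0.06,0.03,0.02,-0.02,0.023,0.072,1],[0.09,0.047,0.025,-0.029,0.035,0.108,1],[0.12,0.062,0.03,-0.039,0.047,0.143,1],[0.15,0.078,0.04,-0.048,0.058,0.179,1],[0.18,0.094,0.05,-0.058,0.07,0.215,1],[0.21,0.11,0.06,-0.068,0.081,0.251,1],[0.24,0.125,0.065,-0.077,0.093,0.287,1],[0.27,0.14,0.07,-0.087,0.105,0.323,1],[0.29,0.156,0.08,-0.097,0.116,0.359,1],[0.32,0.17,0.09,-0.106,0.128,0.394,1],[0.345,0.187,0.0955,-0.116,0.1396,0.4303,1]]]}}

```text
time_s: 16.65
tool_pos: [0.4795, 0.1793, 0.2541]
tool_rot: [179.2, -24.6, 37.2]
force: [-0.4, -0.3, 0.2]
grip_width: 0.0871
grasp_force: 0.0
```

Run:
```python
from mv import *
from cell import get_obs
print(get_obs()['qpos'].round(1))
chain([((.46,.178,.27),(180,-30,27.4)),((.470,.183,.205),(180,-30,27.4))])
```

```text
[-22.6 -17.2   3.3 119.2  -6.9  54.5 -69.3]
(0.46, 0.178, 0.27) (180, -30, 27.4) [-0.0274, -0.035, -0.0713, -0.0206, 0.0297, 0.0488] rows>= 2.0
(0.47, 0.183, 0.205) (180, -30, 27.4) [-0.0761, 0.0005, 0.2063, 0.0, 0.0, 0.0] rows>= 2.0
```

j2 is at its limit with 30° of tilt; I'll grasp with the tool only 10° forward instead.

Run:
```python
from mv import *
chain([((.50,.199,.24),(180,-10,27.4)),((.4967,.1969,.207),(180,-10,27.4)),((.5121,.2049,.1088),(180,-10,27.4))])
```

```text
(0.5, 0.199, 0.24) (180, -10, 27.4) [0.066, -0.0122, 0.0817, -0.0119, -0.0811, 0.0518] rows>= 3.0
(0.4967, 0.1969, 0.207) (180, -10, 27.4) [-0.0319, 0.0012, 0.1061, 0.0, 0.0, 0.0] rows>= 1.0
(0.5121, 0.2049, 0.1088) (180, -10, 27.4) [0.0001, -0.0001, 0.3324, 0.0, 0.0, 0.0] rows>= 3.0
```

Request:
{"fn": "servo_tool", "kwargs": {"series": [[[0.02,-0.004,0.027,-0.004,-0.027,0.017,1],[0.044,-0.008,0.054,-0.008,-0.054,0.035,1],[0.066,-0.0122,0.0817,-0.0119,-0.0811,0.0518,1],[0.066,-0.0122,0.0817,-0.0119,-0.0811,0.0518,1],[0.066,-0.0122,0.0817,-0.0119,-0.0811,0.0518,1],[0.066,-0.0122,0.0817,-0.0119,-0.0811,0.0518,1]]]}}

```text
time_s: 17.15
tool_pos: [0.4979, 0.2028, 0.2401]
tool_rot: [180.0, -9.9, 28.1]
force: [-0.0, -1.3, -0.6]
grip_width: 0.0871
grasp_force: 0.0
```

Run:
```python
from wr import *
print(get_obs()['qpos'].round(1))
chain([((.4967,.1969,.207),(180,-10,27.4)),((.5121,.2049,.1088),(180,-10,27.4))])
o=get_obs(); c=eyes.read_camera('wrist'); pickle.dump((o,c),open('wp2.pkl','wb'))
cv2.imwrite('pics/w7.png',c['frame'][:,:,::-1])
```

```text
[-22.3  -3.2  -2.3 106.   -0.8  67.3 -86.2]
(0.4967, 0.1969, 0.207) (180, -10, 27.4) [-0.0314, 0.0154, 0.1064, -0.0005, 0.0004, 0.0038] rows>= 1.0
(0.5121, 0.2049, 0.1088) (180, -10, 27.4) [0.0001, -0.0001, 0.3324, 0.0, 0.0, 0.0] rows>= 3.0
```

View pics/w7.png

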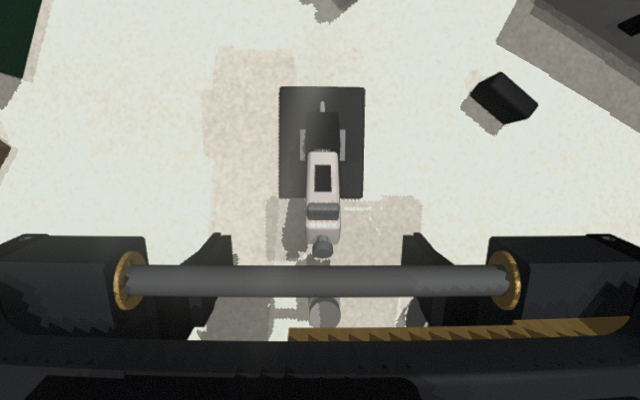

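The pipette lies straight up the picture at column ~322, with its plunger at (321,245), centred between the fingers. Quick recheck of its axis from this view.

Run:
```python
from wr import *
o,c=pickle.load(open('wp2.pkl','rb')); A=wcloud(c,o)
y=np.radians(27.4); ux=np.array([np.cos(y),np.sin(y),0]); vy=np.array([-np.sin(y),np.cos(y),0]); th=np.radians(44.5);s,k=np.sin(th),np.cos(th)
pz=-s*ux+k*np.array([0,0,1]); px=k*ux+s*np.array([0,0,1]); g=np.array([.5104,.2040,.126])
X=np.stack([(A-g)@px,(A-g)@vy,(A-g)@pz],-1)
reg=(abs(X[...,0])<.035)&(abs(X[...,1])<.025)&(X[...,2]>-.045)&(X[...,2]<.06); q=X[reg]
print('y',np.percentile(q[:,1],[1,5,95,99]).round(4))
for z0 in np.arange(-.045,.06,.008):
    i=(abs(q[:,2]-z0)<.004)&(abs(q[:,1])<.008)
    if i.sum()>3: print(round(z0,3),i.sum(),np.percentile(q[i,0],[10,50,90]).round(4))
```

```text
y [-0.0132 -0.0116  0.0127  0.014 ]
-0.045 58 [0.014  0.0147 0.0152]
-0.037 110 [0.0139 0.0146 0.0153]
-0.029 124 [0.0141 0.0148 0.0155]
-0.021 136 [0.0137 0.0144 0.0151]
-0.013 134 [0.0135 0.0141 0.0149]
-0.005 154 [0.0126 0.0134 0.0145]
0.003 149 [0.0122 0.0129 0.0134]
0.019 138 [0.0209 0.026  0.0266]
0.027 631 [-0.0016  0.0114  0.0232]
0.035 69 [0.0002 0.0016 0.0048]
0.043 279 [-0.006   0.0015  0.005 ]
```

Request:
{"fn": "servo_tool", "kwargs": {"series": [[[-0.03,0.012,0.06,0,0,0.003,1],[-0.0314,0.0154,0.1064,0,0,0.0038,1],[-0.0314,0.0154,0.1064,0,0,0.0038,1],[-0.0314,0.0154,0.1064,0,0,0.0038,1],[-0.0314,0.0154,0.1064,0,0,0.0038,1]]]}}

```text
time_s: 17.62
tool_pos: [0.4973, 0.1982, 0.2099]
tool_rot: [-179.9, -10.2, 27.4]
force: [0.2, 0.0, -0.2]
grip_width: 0.087
grasp_force: 0.0
```

Run:
```python
from mv import *
chain([((.5121,.2049,.1088),(180,-10,27.4))])
```

```text
(0.5121, 0.2049, 0.1088) (180, -10, 27.4) [-0.0065, 0.0034, 0.3412, -0.0005, -0.001, 0.0002] rows>= 3.0
```

Request:
{"fn": "servo_tool", "kwargs": {"series": [[[0,0.003,0.06,0,0,0,1],[0,0.003,0.14,0,0,0,1],[-0.003,0.003,0.22,0,0,0,1],[-0.004,0.003,0.28,0,0,0,1],[-0.004,0.003,0.32,0,0,0,1],[-0.004,0.003,0.338,0,0,0,1],[-0.004,0.003,0.338,0,0,0,1],[-0.004,0.003,0.338,0,0,0,1],[-0.004,0.003,0.338,0,0,0,1]]]}}

```text
time_s: 18.37
tool_pos: [0.513, 0.2059, 0.11]
tool_rot: [-179.9, -10.2, 27.5]
force: [-0.3, 0.9, -0.3]
grip_width: 0.0867
grasp_force: 0.0
```

Request:
{"fn": "servo_tool", "kwargs": {"series": [[[0,0,0,0,0,0,0.2],[0,0,0,0,0,0,0.2],[0,0,0,0,0,0,0.2],[0,0,0,0,0,0,0.2],[0,0,0,0,0,0,0.2],[0,0,0,0,0,0,0.2],[0,0,0,0,0,0,0.2],[0,0,0,0,0,0,0.2],[0,0,0,0,0,0,0.2],[0,0,0,0,0,0,0.2],[0,0,0,0,0,0,0.2],[0,0,0,0,0,0,0.2]]], "grip_force": 30}}

```text
time_s: 19.37
tool_pos: [0.512, 0.2056, 0.1083]
tool_rot: [-179.9, -10.0, 27.5]
force: [0.8, 0.0, -0.2]
grip_width: 0.0278
grasp_force: 30.0
```

```bash
cat > tp.py <<'E'
from mv import *
from cell import get_obs
def tcp_of(grip,rpy): return np.array(grip)+.019*R.from_euler('xyz',rpy,degrees=True).apply([0,0,1])
def grip_now():
    o=get_obs(); return o['tool_pos']-.019*R.from_euler('xyz',o['tool_rot'],degrees=True).apply([0,0,1])
E
python3 - <<'E'
from tp import *
y=np.radians(27.4); ux=np.array([np.cos(y),np.sin(y),0]); ez=np.array([0,0,1]); 
px=.713*ux+.70*ez; d=-.643*ux+.766*ez; g=grip_now(); o=get_obs()
for dp,dd,pi in((.0035,.01,-7.5),(.0035,.115,-7.5)):
    r=(180,pi,27.5); print(rel(o['tool_pos'],o['tool_rot'],tcp_of(g+dp*px+dd*d,r),r).tolist())
E
```

```text
[-0.0098, 0.0, -0.0355, -0.0005, -0.0141, -0.0001]
[-0.1847, -0.0008, -0.3388, -0.0005, -0.0141, -0.0001]
```

Request:
{"fn": "servo_tool", "kwargs": {"series": [[[-0.005,0,-0.018,0,-0.007,0,0.2],[-0.0098,0,-0.0355,0,-0.0141,0,0.2],[-0.02,0,-0.053,0,-0.0141,0,0.2],[-0.04,0,-0.088,0,-0.0141,0,0.2],[-0.06,0,-0.1225,0,-0.0141,0,0.2],[-0.08,0,-0.157,0,-0.0141,0,0.2],[-0.1,0,-0.192,0,-0.0141,0,0.2],[-0.12,0,-0.227,0,-0.0141,0,0.2],[-0.14,0,-0.261,0,-0.0141,0,0.2],[-0.16,0,-0.296,0,-0.0141,0,0.2],[-0.178,0,-0.327,0,-0.0141,0,0.2],[-0.1847,-0.0008,-0.3388,0,-0.0141,0,0.2]]]}}

```text
time_s: 20.37
tool_pos: [0.4476, 0.172, 0.2006]
tool_rot: [-179.9, -7.6, 27.5]
force: [-1.0, 0.7, -1.5]
grip_width: 0.0278
grasp_force: 30.0
```

Run:
```python
from tp import *
o=get_obs(); p,r=o['tool_pos'],o['tool_rot']
for g,e in(((.46,.17,.34),(180,34.5,27.5)),((.449,-.013,.34),(180,34.5,0))):
    t=tcp_of(g,e); print(t.round(3),rel(p,r,t,e).tolist()); p,r=t,e
```

```text
[0.45  0.165 0.324] [0.0525, 0.0244, -0.4092, -0.0004, -0.234, 0.0]
[ 0.438 -0.013  0.324] [-0.2556, 0.5076, 0.1757, 0.0865, -0.0, 0.1259]
```

Request:
{"fn": "servo_tool", "kwargs": {"series": [[[0.002,0.002,-0.05,0,-0.012,0,0.2],[0.007,0.005,-0.11,0,-0.036,0,0.2],[0.013,0.008,-0.17,0,-0.066,0,0.2],[0.02,0.011,-0.23,0,-0.096,0,0.2],[0.028,0.014,-0.28,0,-0.126,0,0.2],[0.035,0.017,-0.33,0,-0.156,0,0.2],[0.042,0.02,-0.37,0,-0.186,0,0.2],[0.048,0.022,-0.4,0,-0.212,0,0.2],[0.0525,0.0244,-0.4092,0,-0.228,0,0.2],[0.0525,0.0244,-0.4092,0,-0.234,0,0.2],[0.0525,0.0244,-0.4092,0,-0.234,0,0.2],[0.0525,0.0244,-0.4092,0,-0.234,0,0.2]]]}}

```text
time_s: 21.37
tool_pos: [0.4508, 0.165, 0.3194]
tool_rot: [-180.0, 34.5, 27.5]
force: [-0.2, 0.2, -0.2]
grip_width: 0.0281
grasp_force: 30.0
```

Request:
{"fn": "servo_tool", "kwargs": {"series": [[[-0.015,0.03,0.01,0.005,0,0.007,0.2],[-0.04,0.08,0.028,0.0135,0,0.02,0.2],[-0.07,0.14,0.048,0.024,0,0.035,0.2],[-0.1,0.2,0.069,0.034,0,0.05,0.2],[-0.13,0.26,0.09,0.044,0,0.064,0.2],[-0.16,0.32,0.11,0.054,0,0.079,0.2],[-0.19,0.38,0.131,0.064,0,0.094,0.2],[-0.22,0.437,0.151,0.0745,0,0.108,0.2],[-0.24,0.48,0.165,0.081,0,0.118,0.2],[-0.2556,0.5076,0.1757,0.0865,0,0.1259,0.2],[-0.2556,0.5076,0.1757,0.0865,0,0.1259,0.2],[-0.2556,0.5076,0.1757,0.0865,0,0.1259,0.2]]]}}

```text
time_s: 22.37
tool_pos: [0.4379, -0.0134, 0.3201]
tool_rot: [-179.8, 34.5, 0.0]
force: [-0.4, 1.2, -2.0]
grip_width: 0.0277
grasp_force: 30.0
```

Run:
```python
from wr import *
from tp import grip_now
for i in range(2): o=get_obs(); c=eyes.read_camera('wrist')
g=grip_now(); print('grip',g,o['tool_rot'],o['grip_width'],o['grasp_force'])
s=eyes.read_camera('scene'); t=eyes.read_camera('top')
pickle.dump((o,c,s,t),open('fin.pkl','wb'))
out=np.hstack([c['frame'],s['frame'][60:260,170:490].repeat(2,0).repeat(2,1)])
cv2.imwrite('pics/f1.png',cv2.resize(out,(800,250))[:,:,::-1] if 0 else np.vstack([c['frame'][:330,80:560],cv2.resize(s['frame'][80:260,200:440],(480,270))])[:,:,::-1])
for n,(A,C) in {'wrist':(wcloud(c,o),c),'scene':(cloud(s),s)}.items():
    m=(np.hypot(A[...,0]-g[0],A[...,1]-g[1])<.05)&(A[...,2]>.13)&(A[...,2]<g[2]+.06)
    q=A[m]
    for z in np.arange(.14,g[2]+.06,.02):
        i=abs(q[:,2]-z)<.01
        if i.sum()>3: print(n,round(z,2),i.sum(),np.median(q[i,:2],0).round(4),np.ptp(q[i,:2],0).round(3))
```

```text
grip [ 0.44896404 -0.01153514  0.33545021] [-179.8087299    34.48841466    0.22185625] 0.028124882376180823 29.959037125809118
wrist 0.18 10 [ 0.4552 -0.0123] [0.002 0.004]
wrist 0.2 123 [ 0.4555 -0.0119] [0.004 0.006]
wrist 0.22 201 [ 0.4554 -0.012 ] [0.005 0.008]
wrist 0.24 362 [ 0.4578 -0.012 ] [0.009 0.016]
wrist 0.26 599 [ 0.4577 -0.012 ] [0.009 0.016]
wrist 0.28 779 [ 0.4636 -0.012 ] [0.011 0.028]
wrist 0.3 1684 [ 0.4636 -0.012 ] [0.007 0.028]
wrist 0.32 2775 [ 0.4626 -0.0116] [0.02  0.046]
wrist 0.34 2104 [ 0.462  -0.0116] [0.013 0.052]
wrist 0.36 3401 [ 0.4612 -0.0121] [0.049 0.04 ]
wrist 0.38 393 [0.4888 0.0065] [0.023 0.038]
scene 0.2 12 [ 0.4542 -0.0137] [0.005 0.003]
scene 0.22 11 [ 0.4554 -0.015 ] [0.006 0.006]
scene 0.36 5 [ 0.4671 -0.0018] [0.018 0.007]
```

View pics/f1.png

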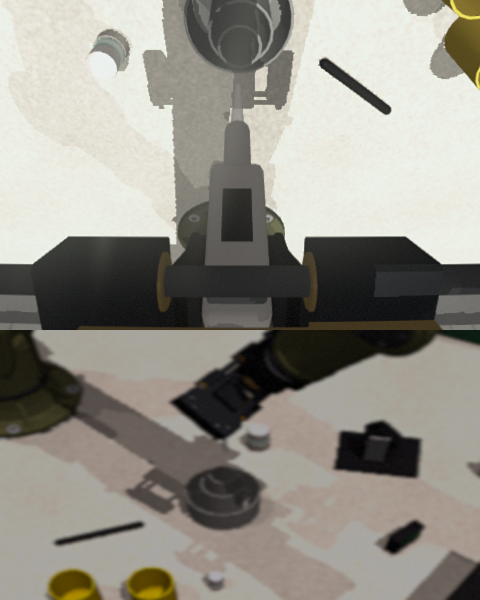

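The pipette hangs upright in the grip (about 1.5° off vertical), with its tip near picture (237,115) just above the nested beakers. Lower 38 mm to about 32 mm above the rim.

Request:
{"fn": "servo_tool", "kwargs": {"series": [[[0.008,0.001,0.015,0,0,0,0.2],[0.02,0.002,0.035,0,0,0,0.2],[0.035,0.003,0.057,0,0,0,0.2],[0.05,0.003,0.08,0,0,0,0.2],[0.06,0.003,0.096,0,0,0,0.2],[0.0676,0.003,0.107,0,0,0,0.2],[0.0676,0.003,0.107,0,0,0,0.2],[0.0676,0.003,0.107,0,0,0,0.2],[0.0676,0.003,0.107,0,0,0,0.2],[0.0676,0.003,0.107,0,0,0,0.2],[0.0676,0.003,0.107,0,0,0,0.2],[0.0676,0.003,0.107,0,0,0,0.2]]]}}

```text
time_s: 23.57
tool_pos: [0.4367, -0.014, 0.2823]
tool_rot: [-179.9, 34.5, 0.1]
force: [-0.2, 0.2, -0.9]
grip_width: 0.0276
grasp_force: 30.0
```

Run:
```python
from wr import *
from tp import grip_now
o=get_obs(); c=eyes.read_camera('wrist'); g=grip_now(); A=wcloud(c,o)
print('grip',g.round(4),o['grip_width'],o['grasp_force'],np.abs(o['joint_velocities']).max())
q=A[(np.hypot(A[...,0]-g[0],A[...,1]-g[1])<.03)&(A[...,2]>.13)&(A[...,2]<.32)]
for z in np.arange(.14,.3,.02):
    i=abs(q[:,2]-z)<.01
    if i.sum()>3: print(round(z,2),i.sum(),np.median(q[i,:2],0).round(4))
m=(np.hypot(A[...,0]-.449,A[...,1]+.013)<.03)&(abs(A[...,2]-.118)<.005); print('rim',m.sum(),circ(A[m][:,:2],.0185).round(4) if m.sum()>20 else '')
cv2.imwrite('pics/f2.png',c['frame'][:,:,::-1])
```

```text
grip [ 0.4474 -0.014   0.2979] 0.027639034641950624 29.958729298232356 0.07800847752451044
0.16 117 [ 0.4542 -0.014 ]
0.18 186 [ 0.4541 -0.014 ]
0.2 320 [ 0.4562 -0.014 ]
0.22 599 [ 0.4563 -0.014 ]
0.24 650 [ 0.462  -0.0137]
0.26 1652 [ 0.4621 -0.014 ]
0.28 2583 [ 0.4614 -0.014 ]
rim 681 [ 0.4507 -0.0137]
```

```bash
python3 -c "
from cell import env
print(env.sign_off())"
```

```text
the job is handed in; nothing more can be done
None
```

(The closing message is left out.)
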